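Put the fly box away and close the tackle case

ROBOT

A 6-joint arm with a two-finger parallel gripper is mounted at the origin on the work surface. World frame = base frame: x ahead of the robot, y to its left, z up, the work surface at z = 0. Lengths are in m, angles in degrees, forces in N, time in s.
With the tool pointing down it reaches from about 0.225 to 0.725 m from the base axis. Payload 3.1 kg.
Tool frame: the origin (TCP) lies between the finger pads; the fingertips stand ctrl.tcp_to_tips ahead of it and the grasp point (between the pads) is the TCP (ctrl.tcp_to_tips is the distance from the TCP to the fingertips, in m); z points along the fingers, y is the line along which they close (so a half turn about z gives the same grasp; the last joint's range is limited). The gripper opens to 85 mm and grips with 20 to 120 N. Pads are 22 mm wide; open, the fingers measure 114 mm over their backs; the gripper's body (76 mm by 85 mm) begins 54 mm behind the grasp point. The pads swing forward as they close: fully open they stand 13 mm farther back than shut.
Start: joints at [-78.541, 2.75, 5.684, 92.934, 0, 82.678], TCP at [0.169, -0.497, 0.25] pointing down, gripper open.
Joint ranges: [-166.93, 166.93], [-56.73, 111.36], [-69.38, 81.34], [-121.58, 131.49], [-85.45, 84.26], [-180, 180]. Speed limits (degrees/s): [159.86, 159.86, 180, 180, 180, 180].

INTERFACE

Orientations are given as [roll, pitch, yaw] about the fixed x, y, z axes, in that order (R = Rz(yaw) Ry(pitch) Rx(roll)).
In Python, from station import ctrl, eoat, kinematics, cams gives the robot as it stands. Calls block until the motion is done:
- ctrl.reach(position, orientation): joint-space move of the TCP to a pose.
- ctrl.move_straight(position, v=0.15, attitude=None, stop_force=None): straight line of the TCP; attitude=None keeps the orientation; v is the mean speed in m/s. With stop_force (N) it stops when the force on the tool has changed by that much, and returns True; else False.
- ctrl.movej(angles): joint-space move.
- eoat.set_gripper(opening): finger opening in m; the grip force is fixed at half the most; returns when the fingers have stopped.
- ctrl.wait(seconds).
- kinematics.ik(position, orientation): joint angles nearest the present ones, or None.
- ctrl.read_state(): the state.
- cams.camera(name): name is "side" or "top" or "wrist"; returns (picture, depth): 384x512x3 uint8, blue, green, red; 384x512 float32, m along the optical axis (not along the pixel's ray), 0 where there is no reading.
- cams.camera_model(name): a dict with "intrinsics" (3x3 intrinsics, pixels), "R" (3x3) and "t" (3): a world point X has camera coordinates R X + t. Camera axes: x right, y down, z forward; pixel columns grow to the right and rows downward; lengths in m; the calibration is good to about 2 mm. A picture is of the moment at which its call begins: read the wrist's pose just before it. camera_model takes no time and is no camera call; for the wrist camera it gives the pose at the moment of the call.
A pose or a line that the arm cannot do raises ctrl.Unreachable and nothing moves.
- ctrl.job_done(): hands the job in; it is judged then, once.
Trained networks look in the newest picture that a camera, given by its name, has taken for a name from the list of things; names that differ only in an ending like _2 or _b are one class to them, and where a whole thing is asked for, a point or a joint stands for the part that bears it (a point fixed in the world has none). Each returns a list of dicts, best first, with "conf" (0 to 1); they miss things now and then, are a little off and sometimes report something else, mostly with a low value. They report only what shows in the picture. A call takes as long as a camera call.
- cams.look_for(label, camera): "at" ([x, y, z] in m, in world coordinates, good to about 4 mm: the middle of the surface that is visible of it).
- cams.place_of(label, camera): "at" ([x, y, z] in m, in world coordinates, good to about 4 mm: a listed point, or the origin of a listed thing).
The state is a dict: "clock": time; "joint_positions": joint angles; "qvel": joint speeds; "joint_efforts": joint torques, N m; "eef_pos": TCP position; "eef_rot": TCP orientation; "wrist_force": force on the tool from outside, world axes, zero at the start; "moment": the same for the moment, N m; "width": finger opening in m; "grasp_force": force on a finger pad.
Only numpy, scipy, OpenCV 4.12 (cv2) and the standard library are available. Lean on these libraries where they do the work, as an engineer would, in place of code of your own. Each camera call takes 0.05 s, during which the arm holds its last target. There are 200 camera calls.

TASK

Put the aluminium pocket fly box away, lying flat on the cork in the empty bay of the tackle case; set it down, do not drop it. Then lower the case's lid by hand all the way shut, gently, without letting it fall or slam. Leave the other things on the table where they are.

Things in the scene. Friction and masses are not known exactly. Their poses are not given: they have to be found in the camera images.
- fly_box: closed pocket fly box of bare aluminium, a flat rounded rectangular block 90 mm long (its x) x 50 mm wide (its y) x 26 mm tall, about 0.12 kg, lying flat on the table. Origin: centre of its underside; z up.
- case: tackle case fixed to the table: open-topped tray, outside 140 mm (its x) x 260 mm (its y) x 55 mm tall, walls and floor 5 mm, split by a wall at y = 0 into two bays, each 130 x 122 mm, 50 mm deep. Origin: centre of its underside; x points from the handle side (near the robot) to the hinge side (far).
- liner: thin cork sheet 126 x 118 x 3 mm covering the floor of the empty bay, axes as the case's. Origin: centre of its underside, 5 mm above the table, so its top is 8 mm above the table. It may be in either bay.
- rack: grey rack of thread spools that fills the other bay, 126 x 118 x 44 mm, fixed. Origin: centre of its underside.
- lid (a joint): lid angle in rad: 0 = lid level, fully shut on the rim; 1.57 = upright; stop at 1.9. It starts about upright. Slight hinge friction holds it only near upright; below about 1.2 rad it falls shut if let go. Lid: see-through pane in a frame, 140 x 260 x 10 mm, 0.4 kg.
- lid_hinge (a point): middle of the lid's hinge line, on the upper edge of the case's far wall (70 mm along the case's x, 55 mm above the table); the hinge line runs along the case's y.
- lid_grip (a point): middle of the lid's carrying handle: a straight black round bar 12 mm thick, 120 mm long, parallel to the hinge line, 185 mm from it, 45 mm beyond the lid's free edge on two end arms (opening 39 x 108 mm). On top when the lid stands open; 60 mm above the table when shut. x points from handle to hinge, z along the lid's outer normal (up when shut).
- spool: bystander, loose: flat white plastic line spool standing on its flange, 56 mm across, 34 mm tall; near one end of the fly box. Origin: on its underside (middle).
- tin: bystander, loose: round flat steel tin, 66 mm across, 26 mm tall; near the other end of the fly box. Origin: on its underside (middle).
- bottle: bystander, loose: clear glass bottle with black cap, 72 mm across, 210 mm tall. Origin: on its underside (middle).
- jar: bystander, loose: amber glass jar with a wooden-looking cap, 60 mm across, 75 mm tall. Origin: on its underside (middle).
- tumbler: bystander, loose: clear drinking glass, 72 mm across, 100 mm tall. Origin: on its underside (middle).
- brush: bystander, loose: long-handled brush lying flat. Origin: on its underside, along its length.
- plate: bystander, loose: blue plate, 150 mm across, 20 mm tall. Origin: on its underside (middle).
- vise: bystander, fixed: fly-tying vise on a 120 x 150 x 14 mm dark base with a 200 mm post, at the middle of the far side of the table. Origin: centre of its underside.

How it is judged:
By the outcome, as a careful person would: the job done as asked, in the order asked, and still so for the second after the job is handed in, with the robot touching nothing.
It also fails if it takes over 64 s, if anything falls off the work surface, if the arm or the gripper's body presses on something with over 40 N, if the wrist force passes 120 N, or if a joint passes its speed limit or range.

## Working session

There is one attempt and no reset: what is moved stays moved. The work goes in short steps, each a Python script; the robot and the scene stay as the last script left them, time stands still between calls to the robot, and variables do not carry over. Pictures are saved under pics/ and viewed, at most 10 in all, crops included, and the job is handed in when it is done.

```bash
mkdir -p pics; ls; python3 - <<'E'
from station import ctrl,eoat,kinematics,cams
import cv2,numpy as np
np.set_printoptions(precision=4,suppress=True)
a={}
for c in("top","side"):
    im,d=cams.camera(c); cv2.imwrite(f"pics/{c}0.png",im); np.save(f"{c}_d0.npy",d)
    for n in("fly_box","case","liner","rack","lid","lid_hinge","lid_grip","spool","tin","bottle","jar","tumbler","brush","plate","vise"):
        print(c,n,[(np.round(r["at"],3),round(r["conf"],2)) for r in cams.place_of(n,c)[:2]])
print(ctrl.tcp_to_tips,ctrl.read_state())
cv2.imwrite("pics/both0.png",np.hstack([cv2.resize(cv2.imread(f"pics/{c}0.png"),(400,300)) for c in("top","side")]))
E
```

```text
pics
top fly_box [(array([ 0.538,  0.192, -0.002]), 0.87), (array([ 0.622, -0.178,  0.054]), 0.71)]
top case [(array([ 0.554, -0.182, -0.   ]), 0.75)]
top liner [(array([ 0.552, -0.125,  0.008]), 0.66)]
top rack [(array([ 0.561, -0.244,  0.005]), 0.7), (array([ 0.552, -0.126,  0.004]), 0.51)]Traceback (most recent call last):
  File "<stdin>", line 8, in <module>
ValueError: it knows: bottle, brush, case, fly_box, jar, lid_grip, lid_hinge, liner, plate, rack, spool, tin, tumbler, vise
```

View pics/top0.png

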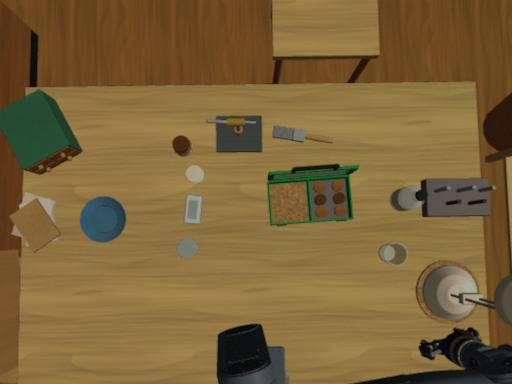

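The top view shows the fly box at about (193,210) with the spool at (195,174) and the tin at (187,248). The case is at (310,200), with cork in its left (+y) bay and the lid upright on the far side.

```bash
python3 - <<'E'
from station import ctrl,eoat,kinematics,cams
import cv2,numpy as np
np.set_printoptions(precision=4,suppress=True)
for c in("top","side"):
    im,d=cams.camera(c); cv2.imwrite(f"pics/{c}0.png",im); np.save(f"{c}_d0.npy",d)
    for n in("fly_box","case","liner","rack","lid_hinge","lid_grip","spool","tin","jar"):
        print(c,n,[(np.round(r["at"],3),round(r["conf"],2)) for r in cams.place_of(n,c)[:2]])
# crops from top, with per-pixel world coords
im=cv2.imread("pics/top0.png"); d=np.load("top_d0.npy"); m=cams.camera_model("top")
v,u=np.mgrid[:384,:512]; p=np.stack([u,v,np.ones_like(u)],-1)@np.linalg.inv(m["intrinsics"]).T*d[...,None]
W=(p-m["t"])@m["R"]; np.save("W.npy",W)
# fly box top pixels
s=(abs(W[...,2]-.026)<.007)&(abs(W[...,0]-.538)<.06)&(abs(W[...,1]-.192)<.04)
ys,xs=np.nonzero(s); q=W[s][:,:2].astype(np.float32); print("box",len(q),cv2.minAreaRect(q),W[s].mean(0))
# case rim pixels: green, z~.055
s=(abs(W[...,2]-.055)<.01)&(abs(W[...,0]-.554)<.09)&(abs(W[...,1]+.182)<.15)
q=W[s][:,:2].astype(np.float32); print("rim",len(q),cv2.minAreaRect(q))
s=(W[...,2]>.2)&(abs(W[...,0]-.62)<.1)&(abs(W[...,1]+.182)<.15)
print("handle",s.sum(),W[s].mean(0),W[s].min(0),W[s].max(0))
print(ctrl.tcp_to_tips,ctrl.read_state())
cv2.imwrite("pics/crop0.png",cv2.resize(im[150:270,160:370],None,fx=3.8,fy=3.8))
E
```

```text
top fly_box [(array([ 0.536,  0.19 , -0.001]), 0.76), (array([ 0.642,  0.181, -0.001]), 0.21)]
top case [(array([ 0.555, -0.182, -0.   ]), 0.56)]
top liner [(array([ 0.551, -0.123,  0.006]), 0.69)]
top rack [(array([ 0.561, -0.251,  0.007]), 0.76), (array([ 0.779,  0.038, -0.003]), 0.65)]
top lid_hinge [(array([ 0.624, -0.175,  0.054]), 0.89), (array([ 0.559, -0.251,  0.002]), 0.46)]
top lid_grip [(array([ 0.558, -0.18 , -0.002]), 0.61), (array([ 0.629, -0.179,  0.245]), 0.6)]
top spool [(array([0.644, 0.182, 0.004]), 0.63), (array([ 0.556, -0.483,  0.002]), 0.46)]
top tin [(array([ 0.413,  0.203, -0.   ]), 0.82)]
top jar [(array([ 0.74 ,  0.221, -0.   ]), 0.59), (array([ 0.629, -0.182,  0.242]), 0.5)]
side fly_box [(array([ 0.737,  0.218, -0.002]), 0.69), (array([0.535, 0.195, 0.002]), 0.62)]
side case [(array([ 0.557, -0.184,  0.003]), 0.78)]
side liner [(array([ 0.551, -0.12 ,  0.004]), 0.74)]
side rack [(array([ 0.561, -0.247,  0.006]), 0.88), (array([ 0.784,  0.037, -0.003]), 0.4)]
side lid_hinge [(array([ 0.627, -0.178,  0.05 ]), 0.78)]
side lid_grip [(array([ 0.633, -0.181,  0
[... 434 characters left out ...]
185049057007, -0.18551060557365417), (0.14460799098014832, 0.26095283031463623), 3.5066707134246826)
handle 235 [ 0.6322 -0.1795  0.2407] [ 0.6231 -0.3059  0.2001] [ 0.6426 -0.0567  0.2549]
0.019 {'clock': 1.25, 'joint_positions': array([-78.5388,   2.7509,   5.6842,  92.9339,  -0.002 ,  82.679 ]), 'qvel': array([-0.0489,  0.0412, -0.0058,  0.0279,  0.014 , -0.0516]), 'joint_efforts': array([ -0.0012, -33.8648,  32.0153,   0.0014,  -0.0001,   0.    ]), 'eef_pos': array([ 0.169 , -0.497 ,  0.2503]), 'eef_rot': array([-179.9991,    0.0019,   18.7823]), 'wrist_force': array([ 0.1228,  0.491 , -0.4029]), 'moment': array([0.0295, 0.0431, 0.0054]), 'grasp_force': 0.0, 'width': 0.08548898829881038}
```

View pics/crop0.png

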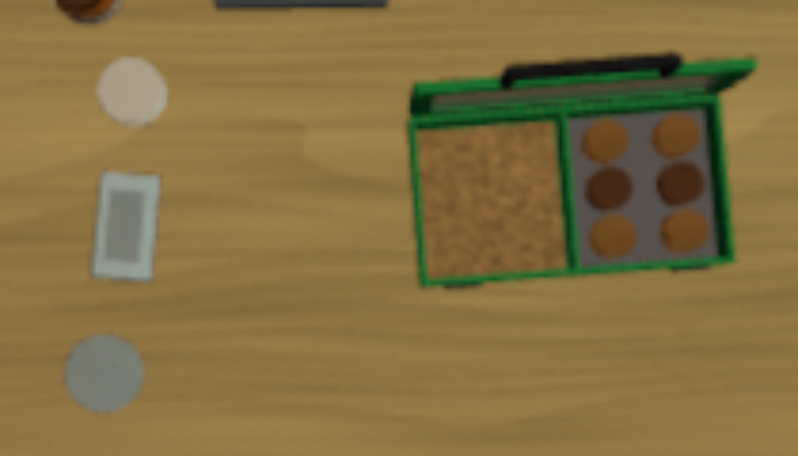

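View pics/side0.png

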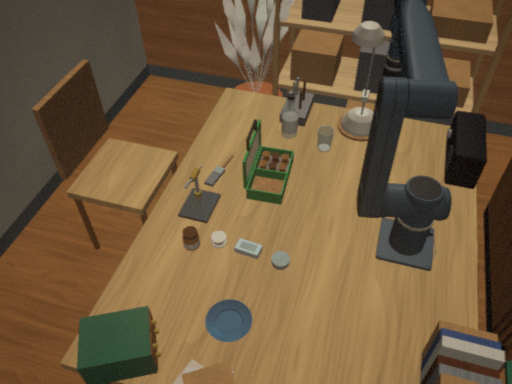

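The crop confirms it: the box long axis yaws about -5°, and the case and handle about +4°. The side view agrees, showing the lid upright with its handle on top. Box 90x51 mm and case 145x261 mm match the given sizes. Next I pick the box.

```bash
python3 - <<'E'
from station import ctrl,eoat,kinematics,cams
import numpy as np
np.set_printoptions(precision=3,suppress=True)
m=cams.camera_model("wrist"); C=-m["R"].T@m["t"]; s=ctrl.read_state()
print("cam rel tcp",C-s["eef_pos"], "yaw",s["eef_rot"])
W=np.load("W.npy"); h=(W[...,2]>.235)&(abs(W[...,0]-.63)<.05)&(abs(W[...,1]+.18)<.1)
P=W[h]; print("bar",len(P),P.mean(0),P.max(0),np.degrees(np.arctan(np.polyfit(P[:,1],P[:,0],1)[0])))
for y in (-5,175): print(y,kinematics.ik([.534,.188,.022],[180,0,y]))
for y in (4.3,184.3): print(y,kinematics.ik([.541,-.12,.03],[180,0,y]),kinematics.ik([.541,-.12,.3],[180,0,y]))
for y in (94.3,-85.7):
  for t in (0,20,40): print(y,t,kinematics.ik([.632,-.18,.24],[180,0,y]),kinematics.ik([.44,-.19,.06],[180,-t,4.3] if 0 else [180,0,y]))
E
```

```text
cam rel tcp [0.066 0.023 0.124] yaw [-179.999    0.002   18.782]
bar 199 [ 0.632 -0.179  0.246] [ 0.641 -0.116  0.255] -3.4235144765993812
-5 [  12.609   13.011   -9.305   67.684    0.    -162.391]
175 [12.609 13.011 -9.305 67.684  0.    17.609]
4.3 [-19.44   10.921 -10.785  68.294   0.    156.26 ] [-19.44    8.298  17.358  99.06    0.    156.26 ]
184.3 [-19.44   10.921 -10.785  68.294   0.    -23.74 ] [-19.44    8.298  17.358  99.06    0.    -23.74 ]
94.3 0 [-21.741  23.386  28.737  95.351   0.     63.959] [-31.38   -1.379 -20.332  71.047   0.     54.32 ]
94.3 20 [-21.741  23.386  28.737  95.351   0.     63.959] [-31.38   -1.379 -20.332  71.047   0.     54.32 ]
94.3 40 [-21.741  23.386  28.737  95.351   0.     63.959] [-31.38   -1.379 -20.332  71.047   0.     54.32 ]
-85.7 0 [ -21.741   23.386   28.737   95.351    0.    -116.041] [ -31.38    -1.379  -20.332   71.047    0.    -125.68 ]
-85.7 20 [ -21.741   23.386   28.737   95.351    0.    -116.041] [ -31.38    -1.379  -20.332   71.047    0.    -125.68 ]
-85.7 40 [ -21.741   23.386   28.737   95.351    0.    -116.041] [ -31.38    -1.379  -20.332   71.047    0.    -125.68 ]
```

```bash
python3 - <<'E'
from station import ctrl,eoat,kinematics,cams
import numpy as np,cv2
np.set_printoptions(precision=3,suppress=True)
ctrl.reach([.534,.188,.12],[180,0,175])
print(ctrl.move_straight([.534,.188,.022],v=.1,stop_force=8))
eoat.set_gripper(.03); s=ctrl.read_state(); print(s["clock"],s["eef_pos"],s["width"],s["grasp_force"])
ctrl.move_straight([.534,.188,.30],v=.2)
ctrl.reach([.542,-.119,.30],[180,0,184.1])
s=ctrl.read_state(); print(s["clock"],s["eef_pos"],s["width"],s["grasp_force"],s["wrist_force"])
im,d=cams.camera("top"); 
im2,_=cams.camera("wrist"); cv2.imwrite("pics/w1.png",np.hstack([cv2.resize(im[150:270,160:370],(420,240)),cv2.resize(im2,(320,240))]))
E
```

```text
False
5.5833 [0.535 0.188 0.023] 0.04909891824858376 66.04760885238647
8.3 [ 0.542 -0.118  0.3  ] 0.04852035088786851 65.4828929901123 [-0.101  0.393 -1.187]
```

View pics/w1.png

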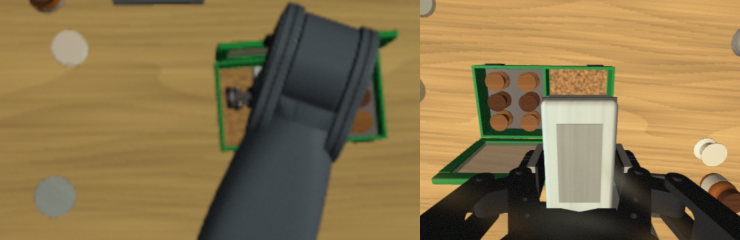

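The box is held squarely, and the cork bay is clear below it. Before descending I check how far the wrist link overhangs the lid.

```bash
python3 - <<'E'
from station import ctrl,eoat,kinematics,cams
import numpy as np,cv2
from scipy.optimize import least_squares
np.set_printoptions(precision=3,suppress=True)
for c in("top","side"):
    im,d=cams.camera(c); m=cams.camera_model(c)
    v,u=np.mgrid[:384,:512]; p=np.stack([u,v,np.ones_like(u)],-1)@np.linalg.inv(m["intrinsics"]).T*d[...,None]
    W=(p-m["t"])@m["R"]
    s=(d>0)&(W[...,2]>.26)&(abs(W[...,0]-.54)<.2)&(abs(W[...,1]+.12)<.2)
    P=W[s]
    for z in np.arange(.28,.7,.04):
        q=P[(P[:,2]>z)&(P[:,2]<z+.04)]
        if len(q)>5: print(c,round(z,2),len(q),"x",np.percentile(q[:,0],[1,99]),"y",np.percentile(q[:,1],[1,99]))
# planar geometry fit: fk from ik samples
Q,T=[],[]
for x in np.linspace(.3,.65,8):
    for z in (.03,.15,.3):
        q=kinematics.ik([x,0,z],[180,0,180])
        if q is not None: Q.append(np.radians(q[1:4])); T.append([x,z])
Q=np.array(Q);T=np.array(T)
def f(p):
    a0,z0,l1,o1,l2,o2,r3,z3=p
    a=Q[:,0]; b=Q[:,0]-Q[:,1]
    return np.r_[a0+l1*np.sin(a+o1)+l2*np.sin(b+o2)-T[:,0], z0+l1*np.cos(a+o1)+l2*np.cos(b+o2)-T[:,1]]
print(Q[:2],np.degrees(Q[:3].sum(1)))
for s2 in (1,):
    r=least_squares(f,[0,.1,.3,0,.3,1.5,0,0]); print(r.cost,r.x)
E
```

```text
top 0.28 20 x [0.569 0.584] y [-0.101 -0.092]
top 0.32 20 x [0.525 0.551] y [-0.085 -0.069]
top 0.36 107 x [0.525 0.55 ] y [-0.082 -0.053]
top 0.4 8 x [0.539 0.563] y [-0.089 -0.081]
top 0.44 14 x [0.544 0.563] y [-0.089 -0.083]
top 0.6 7 x [0.518 0.582] y [-0.09  -0.069]
top 0.64 38 x [0.343 0.521] y [-0.068  0.007]
top 0.68 2277 x [0.34  0.542] y [-0.125  0.002]
side 0.28 279 x [0.497 0.586] y [-0.143 -0.076]
side 0.32 71 x [0.525 0.55 ] y [-0.147 -0.054]
side 0.36 154 x [0.522 0.56 ] y [-0.127 -0.046]
side 0.4 170 x [0.505 0.573] y [-0.113 -0.076]
side 0.44 250 x [0.506 0.577] y [-0.125 -0.077]
side 0.48 221 x [0.508 0.576] y [-0.119 -0.078]
side 0.52 259 x [0.504 0.574] y [-0.137 -0.078]
side 0.56 292 x [0.494 0.59 ] y [-0.136 -0.065]
side 0.6 437 x [0.346 0.591] y [-0.132  0.002]
side 0.64 727 x [0.342 0.587] y [-0.101  0.012]
side 0.68 1506 x [0.341 0.59 ] y [-0.097  0.008]
[[-0.535 -0.816  1.29 ]
 [-0.577 -0.601  1.547]] [-3.524 21.116 60.225]
1.4134837598122861e-06 [ 0.005 -0.182  0.384 -0.001  0.504  1.526  0.     0.   ]
```

The tool column stays at x ≤ 0.591 over its full height and the lid starts at about 0.62, so it clears. Now I set the box down.

```bash
python3 - <<'E'
from station import ctrl,eoat,kinematics,cams
import numpy as np,cv2
np.set_printoptions(precision=3,suppress=True)
ctrl.move_straight([.541,-.119,.045],v=.15)
print(ctrl.move_straight([.541,-.119,.027],v=.02,stop_force=4))
s=ctrl.read_state(); print(s["clock"],s["eef_pos"],s["width"],s["wrist_force"])
eoat.set_gripper(.064); ctrl.wait(.2)
s=ctrl.read_state(); print(s["eef_pos"],s["width"],s["wrist_force"])
ctrl.move_straight([.541,-.119,.30],v=.15)
ctrl.reach([.45,-.1,.33],[180,0,184.1])
im,d=cams.camera("top"); print([(r["at"],r["conf"]) for n in("fly_box","lid_grip") for r in cams.place_of(n,"top")[:2]])
im2,_=cams.camera("wrist"); cv2.imwrite("pics/w2.png",np.hstack([cv2.resize(im[150:270,160:370],(420,240)),cv2.resize(im2,(320,240))]))
for c in ("top","side"):
    cams.camera(c); print(c,[(np.round(r["at"],3),r["conf"]) for n in("lid_hinge","lid_grip") for r in cams.place_of(n,c)[:1]])
print(ctrl.read_state()["clock"])
E
```

```text
True
11.025 [ 0.541 -0.119  0.031] 0.04858763613748174 [-0.253 -0.238  4.297]
[ 0.539 -0.118  0.03 ] 0.06377526314978119 [-0.2   -0.316 -0.278]
[([0.5405, -0.1169, 0.0079], 0.82), ([0.631, -0.182, 0.2413], 0.69), ([0.7829, 0.0382, -0.0003], 0.29)]
top [(array([ 0.623, -0.177,  0.049]), 0.55), (array([ 0.63 , -0.181,  0.243]), 0.57)]
side [(array([ 0.634, -0.179,  0.242]), 0.79)]
14.45
```

View pics/w2.png

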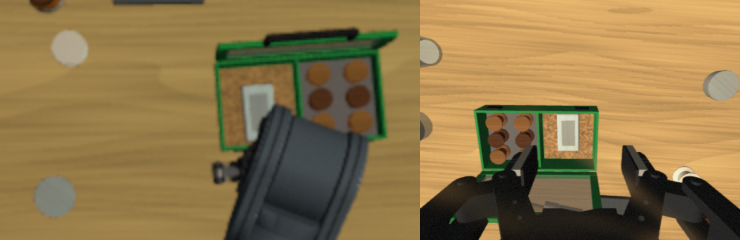

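The box lies flat on the cork (origin z 0.008), clear of the bay walls: (257,112) in the top view. Next is the handle.

```bash
cat > lid.py <<'E'
import numpy as np
from scipy.spatial.transform import Rotation as Ro
yaw=4.1; c,s=np.cos(np.radians(yaw)),np.sin(np.radians(yaw)); u=np.array([c,s,0]); v=np.array([-s,c,0])
H=np.array([.626,-.1785,.055])
def pose(th,tilt=None):
    t=np.radians(th); tilt=30*(1-th/90) if tilt is None else tilt
    p=H+u*(-.185*np.cos(t)+.005*np.sin(t))+np.array([0,0,.185*np.sin(t)+.005*np.cos(t)])
    R=Ro.from_rotvec(-v*np.radians(tilt))*Ro.from_euler("xyz",[180,0,90+yaw],degrees=True)
    return p,R.as_euler("xyz",degrees=True)
E
python3 - <<'E'
from station import ctrl,eoat,kinematics,cams
import numpy as np,cv2
from lid import *
np.set_printoptions(precision=3,suppress=True)
for th in range(90,-1,-15): print(th,*pose(th),kinematics.ik(*pose(th)))
p,o=pose(90)
eoat.set_gripper(.05)
ctrl.reach(p+[0,0,.09],o)
print(ctrl.move_straight(p,v=.06,stop_force=5))
eoat.set_gripper(0.0)
s=ctrl.read_state(); print(s["clock"],s["eef_pos"],s["width"],s["grasp_force"],s["wrist_force"])
im,_=cams.camera("side"); im2,_=cams.camera("wrist")
cv2.imwrite("pics/w3.png",np.hstack([cv2.resize(im[100:220,190:350],(480,360)),cv2.resize(im2,(320,360))]))
E
```

```text
90 [ 0.631 -0.178  0.24 ] [180.    0.   94.1] [-21.622  23.131  28.405  95.273   0.     64.278]
75 [ 0.583 -0.182  0.235] [175.    0.   94.1] [-24.765  10.559  12.278  87.337   2.411  61.227]
60 [ 0.538 -0.185  0.218] [170.    0.   94.1] [-28.532  -0.51   -1.988  80.075   5.373  57.765]
45 [ 0.499 -0.188  0.189] [165.   -0.   94.1] [-32.837 -10.119 -14.919  73.112   8.948  54.012]
30 [ 0.469 -0.19   0.152] [160.    0.   94.1] [-37.42  -17.992 -26.645  66.103  13.104  50.241]
15 [ 0.449 -0.191  0.108] [155.    0.   94.1] [-41.806 -23.61  -37.095  58.538  17.669  46.911]
0 [ 0.441 -0.192  0.06 ] [150.    0.   94.1] [-45.373 -26.228 -46.025  49.639  22.337  44.629]
False
18.225 [ 0.631 -0.178  0.24 ] 0.009939530851830351 58.4091317653656 [0.623 0.081 1.313]
```

View pics/w3.png

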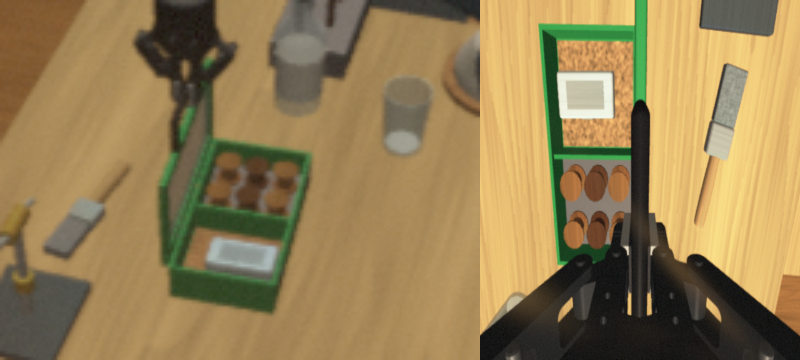

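The pads hold the bar mid-span: side view about (185,95), wrist view about (640,230). Now I lower it along the arc, watching force.

```bash
python3 - <<'E'
from station import ctrl,eoat,kinematics,cams
from lid import *
np.set_printoptions(precision=3,suppress=True)
for th in range(83,5,-7):
    p,o=pose(th); hit=ctrl.move_straight(p,v=.05,attitude=o,stop_force=25)
    s=ctrl.read_state(); print(th,round(s["clock"],2),s["eef_pos"],s["wrist_force"],round(s["width"],4),hit)
    if hit: break
E
```

```text
83 18.93 [ 0.609 -0.18   0.24 ] [1.267 0.655 1.653] 0.0101 False
76 19.52 [ 0.586 -0.181  0.236] [-0.364  4.019  5.701] 0.0099 False
69 20.12 [ 0.564 -0.182  0.23 ] [-1.534  4.49   4.924] 0.0097 False
62 20.73 [ 0.543 -0.184  0.221] [-3.269  5.341  6.406] 0.0099 False
55 21.32 [ 0.523 -0.185  0.209] [-4.37   5.494  4.869] 0.0099 False
48 21.93 [ 0.505 -0.186  0.194] [-1.545  5.518  1.546] 0.0097 False
41 22.52 [ 0.49  -0.187  0.179] [-0.334  6.158  1.438] 0.0099 False
34 23.12 [ 0.476 -0.188  0.161] [ 3.531  5.87  -1.553] 0.0099 False
27 23.73 [ 0.464 -0.189  0.142] [ 2.046  5.649 -1.565] 0.0099 False
20 24.32 [ 0.455 -0.19   0.121] [ 6.44   5.487 -3.918] 0.0099 False
13 24.93 [ 0.448 -0.19   0.1  ] [ 6.384  4.98  -4.153] 0.0096 False
6 25.52 [ 0.443 -0.191  0.078] [ 6.046  4.604 -2.892] 0.01 False
```

```bash
python3 - <<'E'
from station import ctrl,eoat,kinematics,cams
from lid import *
import cv2
np.set_printoptions(precision=3,suppress=True)
for th in (3,1,-.5,-1.5):
    p,o=pose(th); hit=ctrl.move_straight(p,v=.015,attitude=o,stop_force=8)
    s=ctrl.read_state(); print(th,round(s["clock"],2),s["eef_pos"],s["wrist_force"],hit)
    if hit: break
im,d=cams.camera("side"); print([(np.round(r["at"],3),r["conf"]) for r in cams.place_of("lid_grip","side")[:2]])
cv2.imwrite("pics/w4.png",cv2.resize(im[100:250,190:390],(800,600)))
E
```

```text
3 26.32 [ 0.442 -0.191  0.069] [ 3.11   4.869 -0.913] False
1 26.91 [ 0.442 -0.191  0.063] [ 2.756  6.025 -0.366] False
-0.5 27.19 [ 0.442 -0.191  0.06 ] [-2.284 -0.424  3.65 ] True
[(array([ 0.44 , -0.187,  0.061]), 0.82)]
```

View pics/w4.png

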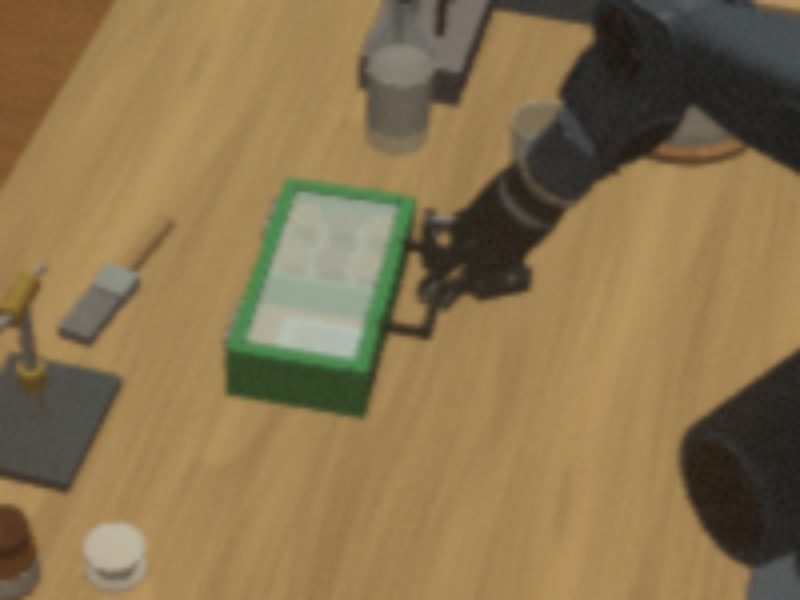

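The lid is level on the rim: contact was felt at bar z 0.060, and the box shows through the pane. I release and back out.

```bash
python3 - <<'E'
from station import ctrl,eoat,kinematics,cams
from lid import *
import cv2
np.set_printoptions(precision=3,suppress=True)
eoat.set_gripper(.03); ctrl.wait(.2)
s=ctrl.read_state(); print(s["eef_pos"],s["width"],s["wrist_force"])
R=Ro.from_euler("xyz",s["eef_rot"],degrees=True); z=R.as_matrix()[:,2]; print(z)
print(ctrl.move_straight(s["eef_pos"]-.13*z,v=.07,stop_force=6)); 
s=ctrl.read_state(); print(s["eef_pos"],s["wrist_force"])
ctrl.move_straight(s["eef_pos"]+[0,0,.12],v=.15)
im,d=cams.camera("side"); print([(np.round(r["at"],3),r["conf"]) for n in ("lid_grip","fly_box") for r in cams.place_of(n,"side")[:1]])
im2,_=cams.camera("top"); print([(n,np.round(r["at"],3)) for n in("lid_grip","spool","tin") for r in cams.place_of(n,"top")[:1]])
cv2.imwrite("pics/w5.png",np.hstack([cv2.resize(im,(400,300)),cv2.resize(im2,(400,300))]))
print(ctrl.read_state()["clock"])
E
```

```text
[ 0.442 -0.188  0.059] 0.03023894732648421 [ 0.006 -0.672  0.171]
[ 0.499  0.044 -0.865]
False
[ 0.377 -0.194  0.171] [-0.025 -0.682  0.395]
[(array([ 0.44 , -0.19 ,  0.061]), 0.97)]
[('lid_grip', array([ 0.436, -0.19 ,  0.062])), ('spool', array([0.642, 0.183, 0.005])), ('tin', array([0.412, 0.205, 0.002]))]
31.1333
```

View pics/w5.png

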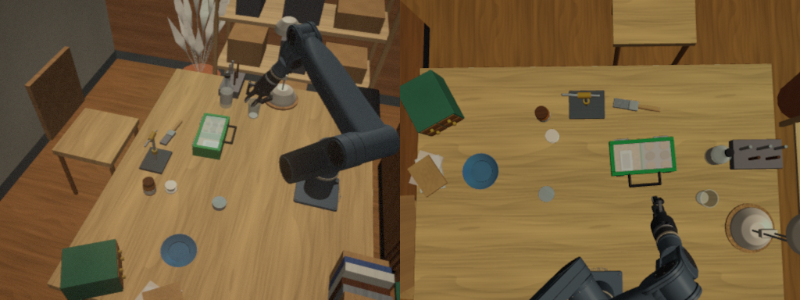

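The lid is shut with the box inside, the bystanders have not moved, and the arm is clear, so I hand it in.

```bash
python3 -c "
from station import ctrl
print(ctrl.job_done())"
```

```text
the job is handed in; nothing more can be done
None
```

The fly box lies flat on the cork, the lid was lowered gently by its handle until fully shut, the other things are where they were, and the job was handed in at about 31 s.

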